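# Switch off the glue gun outlet left on

### The arm

A 6-joint arm with a two-finger parallel gripper is mounted at the origin on the work surface. World frame = base frame: x ahead of the robot, y to its left, z up, the work surface at z = 0. Lengths are in m, angles in rad, forces in N, time in s.
With the tool pointing down it reaches from about 0.4 to 0.925 m from the base axis. Payload 3.4 kg.
Tool frame: the origin (TCP) lies midway between the tips of the shut fingers; the grasp point (between the pads) lies 19 mm behind it; z points along the fingers, y is the line along which they close (so a half turn about z gives the same grasp; the last joint's range is limited). The gripper opens to 85 mm and grips with 20 to 120 N. Pads are 22 mm wide; open, the fingers measure 114 mm over their backs; the gripper's body (76 mm by 85 mm) begins 54 mm behind the grasp point. The pads swing forward as they close: fully open they stand 13 mm farther back than shut.
Start: joints at [1.159, 0.307, 1.506, -0, 1.328, -0.073], TCP at [0.191, 0.543, 0.231] pointing down, gripper open.
Joint ranges: [-3.12, 3.12], [-1.05, 2.28], [0.14, 2.33], [-1.42, 4.57], [0.1, 2.73], [-2.68, 2.68]. Speed limits (rad/s): [2.57, 2.57, 3.14, 3.14, 3.14, 3.14].

### API

Orientations are given as a rotation vector (axis times angle).
In Python, from workcell import env gives the robot as it stands.
- The arm moves only by the tool arm_command, never from a script. Its argument "plan" is a list that holds one entry, the list of rows, each a list of 7 numbers: the opening in per cent of the stroke, from 0 (shut) to 100 (fully open), then the shift along the tool's x, y, z in cm, then the turn, a rotation vector about the tool's x, y, z in degrees. In form: [[[grip, tx, ty, tz, ax, ay, az], ...]]. A call has 1 to 8 rows; each row shifts and turns the commanded pose from where the row before left it, along the tool's axes as they then stand; what a row does not reach is not made up. A row lasts 1/8 s, in which the tool goes at most 62.5 mm and 10.7 degrees, less where a joint would pass 70% of its speed; a pose out of reach is approached as far as the arm can. A call with a gripper value outside its range is refused whole. The fingers move at their own pace and stop on an object; "force" is the grip in N (left out, the last holds). Time passes only in rows, so rows that do not move let the fingers close. It gives the time, the measured TCP pose, the force, the opening and the grip force at its end, in the units of the state.
- env.observe(): the state, without advancing time (a new reading comes with each control period).
- env.capture(name): name is "scene" or "side" or "wrist"; returns a dict with "color" (480x640x3 uint8, red, green, blue), "mtx" (3x3 intrinsics, pixels), "view" (4x4, takes a point from world to camera coordinates); the wrist camera has in their place "hand_eye" (4x4, takes a point from camera to tool coordinates, whose origin is the TCP and whose axes are the flange's). Camera axes: x right, y up, looking along -z (the intrinsics and any distortion apply to the point x, -y, -z); pixel columns grow to the right and rows downward; lengths in m; the calibration is good to about 2 mm. A picture is of the moment at which its call begins: read the wrist's pose just before it. There is no depth.
- env.sign_off(): hands the job in; it is judged then, once.
The state is a dict: "time_s": time; "qpos": joint angles; "dq": joint speeds; "tau": joint torques, N m; "tool_pos": TCP position; "eef_rot": TCP orientation; "contact_force": force on the tool from outside, world axes, zero at the start; "moment": the same for the moment, N m; "opening": opening from 0.0 (shut) to 1.0 (fully open); "gripper_force": force on a finger pad.
Only numpy, scipy, OpenCV 4.12 (cv2) and the standard library are available. Lean on these libraries where they do the work, as an engineer would, in place of code of your own. Each camera call takes 0.05 s, during which the arm holds its last target. There are 200 camera calls.

### The job

One of the four latching keys on the glue-gun power station has been left latched down, and it is hard to tell by eye. With shut fingertips, tap each of the four keys lightly in turn from the left end to the right end (as seen from the robot) without releasing the latched one or pushing any other key far down; then press the latched key down to its stop and let go, so that it springs up level with the rest. Leave everything else where it is, pick nothing up, and finish clear of the keys.

Things in the scene. Friction and masses are not known exactly. Their poses are not given: they have to be found in the camera images.
- console: glue-gun power station: grey box fixed to the bench, 160 mm (x) by 270 (y), 60 high; origin under its centre, +x away from the robot, +y to the left along the key row. Four keys in a row along y, at x = -30 mm (robot side), y = +82.5, +27.5, -27.5 and -82.5 mm; each has a black rim 43 x 38 mm, 4 mm high
- row_mid (a point): middle of the key row, on the station's flat top, 60 mm above the bench. Feel of the keys: one that is up is springy, gives from about 1.5 N and some 3 mm at 4 N. The latched one is solid below about 3.5 N; pushed with about 6 to 9 N it sinks a further 3.5 mm to its stop and, let go, springs fully up
- key_a: one of the four identical grey keys; its place in the row, and whether it is the latched one, differ from run to run. Cap 33 mm (station x) by 28 mm (station y), moves straight down only. Origin: centre of the cap's flat top face, 76 mm above the bench when up, about 4.5 mm lower when latched; full depth is 8 mm
- key_b: one of the four identical grey keys; its place in the row, and whether it is the latched one, differ from run to run. Cap 33 mm (station x) by 28 mm (station y), moves straight down only. Origin: centre of the cap's flat top face, 76 mm above the bench when up, about 4.5 mm lower when latched; full depth is 8 mm
- key_c: one of the four identical grey keys; its place in the row, and whether it is the latched one, differ from run to run. Cap 33 mm (station x) by 28 mm (station y), moves straight down only. Origin: centre of the cap's flat top face, 76 mm above the bench when up, about 4.5 mm lower when latched; full depth is 8 mm
- key_d: one of the four identical grey keys; its place in the row, and whether it is the latched one, differ from run to run. Cap 33 mm (station x) by 28 mm (station y), moves straight down only. Origin: centre of the cap's flat top face, 76 mm above the bench when up, about 4.5 mm lower when latched; full depth is 8 mm
- glue_gun: black hot-glue gun standing on its butt and wire stand, about 240 x 40 x 175 mm, at the right of the power station
- stick_tray: black open tray of white glue sticks, 150 x 90 x 40 mm, at the left of the power station; origin under its centre
- nozzle: spare brass nozzle, 20 mm across and 30 mm high, standing loose on top of the power station behind the keys; origin under its centre
- small_carton: small white folded carton, 40 x 70 x 30 mm, standing loose on top of the power station behind the keys; origin under its centre
- scraper: scraper, a hand tool about 200 mm long, lying on the bench along the far side of the power station

How it is judged:
On the way, in this order (a step that is already met when the one before it is completed fails the run):
1. the fingers tap the leftmost key (((y of key_a in the frame of console between 0.055 and 1 m and contact force between the fingers and key_a above 0.3 N) or (y of key_b in the frame of console between 0.055 and 1 m and contact force between the fingers and key_b above 0.3 N) or (y of key_c in the frame of console between 0.055 and 1 m and contact force between the fingers and key_c above 0.3 N) or (y of key_d in the frame of console between 0.055 and 1 m and contact force between the fingers and key_d above 0.3 N))), for 0.02 s.
2. the fingers tap the second from left key (((y of key_a in the frame of console between 0 and 0.055 m and contact force between the fingers and key_a above 0.3 N) or (y of key_b in the frame of console between 0 and 0.055 m and contact force between the fingers and key_b above 0.3 N) or (y of key_c in the frame of console between 0 and 0.055 m and contact force between the fingers and key_c above 0.3 N) or (y of key_d in the frame of console between 0 and 0.055 m and contact force between the fingers and key_d above 0.3 N))), for 0.02 s.
3. the fingers tap the third from left key (((y of key_a in the frame of console between -0.055 and 0 m and contact force between the fingers and key_a above 0.3 N) or (y of key_b in the frame of console between -0.055 and 0 m and contact force between the fingers and key_b above 0.3 N) or (y of key_c in the frame of console between -0.055 and 0 m and contact force between the fingers and key_c above 0.3 N) or (y of key_d in the frame of console between -0.055 and 0 m and contact force between the fingers and key_d above 0.3 N))), for 0.02 s.
4. the fingers tap the rightmost key (((y of key_a in the frame of console between -1 and -0.055 m and contact force between the fingers and key_a above 0.3 N) or (y of key_b in the frame of console between -1 and -0.055 m and contact force between the fingers and key_b above 0.3 N) or (y of key_c in the frame of console between -1 and -0.055 m and contact force between the fingers and key_c above 0.3 N) or (y of key_d in the frame of console between -1 and -0.055 m and contact force between the fingers and key_d above 0.3 N))), for 0.02 s.
5. the latched key is released: all four keys stand up (z of each of key_a, key_b, key_c, key_d in the frame of console above 0.0745 m), for 0.2 s.
At the end, for the whole second after the job is handed in: all four keys stand up, each cap top within 1.5 mm of its full height and at rest; every loose thing is within 20 mm of where it stood (all of step 5 and linear speed of each of key_a, key_b, key_c, key_d below 0.01 m/s and distance of each of glue_gun, stick_tray, nozzle, small_carton, scraper from where it was at the start of the episode below 0.02 m); the robot touches nothing.
It fails at once if a key that stood up has been pushed down by more than 6 mm (distance of any of key_a, key_b, key_c, key_d from where it was at the start of the episode above 0.006 m).
It fails at once if a bystander is shifted by more than 20 mm, or picked up (distance of any of glue_gun, stick_tray, nozzle, small_carton, scraper from where it was at the start of the episode above 0.02 m).
It also fails if it takes over 51 s, if anything falls off the work surface, if the arm or the gripper's body presses on something with over 40 N, if the wrist force passes 120 N, or if a joint passes its speed limit or range.

## Working session

There is one attempt and no reset: what is moved stays moved. The work goes in short steps, Python scripts to look and compute and a tool call to move; the robot and the scene stay as the last step left them, time stands still between calls to the robot, and variables do not carry over. Pictures are saved under pics/ and viewed, at most 10 in all, crops included, and the job is handed in when it is done.

Besides the shell and the picture viewer there is one more tool, called after "Call:" as name(argument=value, ...) on one line, values as JSON. arm_command: Moves the arm, as the interface text tells. Its arguments: {"type":"object","properties":{"plan":{"type":"array","items":{"type":"array","items":{"type":"array","items":{"type":"number"}}}},"force":{"type":"number"}},"required":["plan"]}

```bash
mkdir -p pics; python3 - <<'E'
from workcell import env
import cv2,numpy as np
s=env.observe();print({k:np.round(v,3).tolist() for k,v in s.items()})
for n in("scene","side"):
    c=env.capture(n);cv2.imwrite(f"pics/{n}0.png",c["color"][:,:,::-1]);print(n,c["mtx"].tolist(),np.round(c["view"],4).tolist(),[k for k in c])
    np.savez(f"{n}0.npz",**{k:c[k] for k in c})
E
```

```text
{'time_s': 0.0, 'qpos': [1.16, 0.308, 1.508, 0.0, 1.328, -0.074], 'dq': [-0.001, -0.0, 0.001, 0.0, -0.001, -0.002], 'tau': [0.002, -45.756, -25.192, 0.0, 0.013, -0.0], 'tool_pos': [0.19, 0.542, 0.23], 'eef_rot': [-0.528, -3.096, 0.003], 'contact_force': [0.028, -0.756, 0.174], 'moment': [-0.018, -0.003, -0.004], 'gripper_force': 0.0, 'opening': 0.998}
scene [[564.1010716438209, 0.0, 314.47854312538556], [0.0, 564.1010716438209, 241.41433330957474], [0.0, 0.0, 1.0]] [[0.7244, 0.6892, -0.0167, -0.4349], [-0.4266, 0.4671, 0.7745, 0.1648], [0.5416, -0.5539, 0.6324, -1.3761], [0.0, 0.0, 0.0, 1.0]] ['color', 'mtx', 'view']
side [[491.04652582137015, 0.0, 321.95162938057837], [0.0, 491.04652582137015, 238.04976998438494], [0.0, 0.0, 1.0]] [[0.7618, -0.6478, -0.007, -0.4235], [0.4008, 0.4628, 0.7906, -0.3191], [-0.5089, -0.6051, 0.6122, -0.5109], [0.0, 0.0, 0.0, 1.0]] ['color', 'mtx', 'view']
```

View pics/scene0.png

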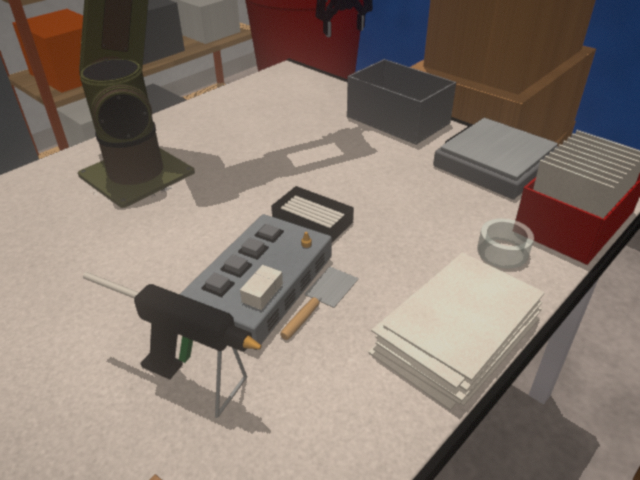

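View pics/side0.png

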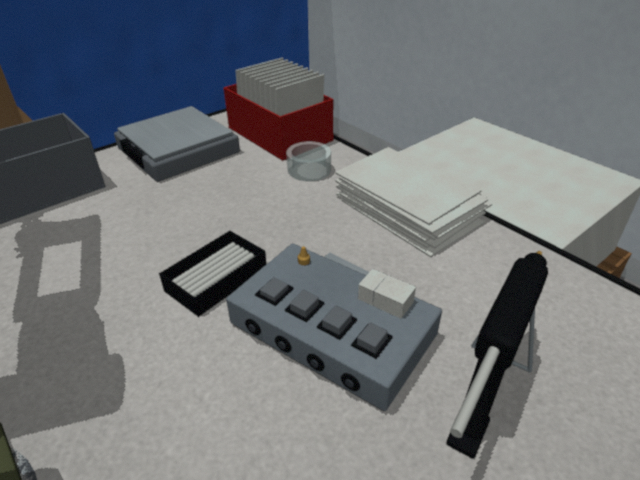

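In the scene view the keys lie at about (269,232), (253,247), (236,265) and (217,284). In the side view they are at (274,290), (304,303), (337,320) and (372,338), and the glue gun stands at the right end.

```bash
cat > h.py <<'E'
import numpy as np
def ray(px,K,V,z):
    d=np.array([(px[0]-K[0,2])/K[0,0],-(px[1]-K[1,2])/K[1,1],-1.])
    R=V[:3,:3];o=-R.T@V[:3,3];w=R.T@d
    return o+w*(z-o[2])/w[2]
E
python3 - <<'E'
from h import *
P={"scene":[(269,231),(253,246),(236,264),(217,283)],"side":[(274,288),(304,302),(337,318),(373,336)]}
for n in P:
    c=np.load(n+"0.npz")
    p=np.array([ray(q,c["mtx"],c["view"],.076) for q in P[n]])
    d=p[0]-p[3];print(n,p.round(4).tolist(),"mid",p.mean(0).round(4),"spacing",np.linalg.norm(np.diff(p,axis=0),axis=1).round(4),"yaw",np.degrees(np.arctan2(-d[0],d[1])))
c=np.load("scene0.npz")
for q,z in(((260,346),0.1),((137,300),.15),((150,290),.17),((165,375),0)): print(q,ray(q,c["mtx"],c["view"],z).round(3))
from workcell import env
from scipy.spatial.transform import Rotation as R
print(R.from_rotvec(env.observe()["eef_rot"]).as_matrix().round(3))
E
```

```text
scene [[0.4807, 0.0025, 0.076], [0.4917, -0.0477, 0.076], [0.5069, -0.1013, 0.076], [0.5205, -0.155, 0.076]] mid [ 0.5    -0.0754  0.076 ] spacing [0.0514 0.0557 0.0554] yaw 14.166223469464152
side [[0.4672, 0.0007, 0.076], [0.4821, -0.0492, 0.076], [0.4968, -0.1014, 0.076], [0.5111, -0.1548, 0.076]] mid [ 0.4893 -0.0762  0.076 ] spacing [0.0521 0.0542 0.0553] yaw 15.772269651262436
(260, 346) [ 0.694 -0.211  0.1  ]
(137, 300) [ 0.531 -0.301  0.15 ]
(150, 290) [ 0.547 -0.285  0.17 ]
(165, 375) [ 0.557 -0.303  0.   ]
[[-0.943  0.331 -0.001]
 [ 0.331  0.943 -0.002]
 [ 0.    -0.002 -1.   ]]
```

Call:
arm_command(plan=[[[0,0,0,0,0,0,9.3],[0,0,0,0,0,0,9.3],[0,0,0,0,0,0,9.3],[0,0,0,0,0,0,9.3],[0,0,0,0,0,0,9.3],[0,0,0,0,0,0,9.3],[0,-3.5,3.5,0,0,0,0],[0,-3.5,3.5,0,0,0,0]]])

```text
time_s: 1.1
tool_pos: [0.2764, 0.4923, 0.2308]
eef_rot: [1.913, 2.492, -0.001]
contact_force: [1.5, 0.7, -0.6]
opening: 0.0
gripper_force: 0.0
```

Call:
arm_command(plan=[[[0,-5,3,0,0,0,0],[0,-5,2,0,0,0,0],[0,-6,0,0,0,0,0],[0,-6,0,0,0,0,0],[0,-6,0,0,0,0,0],[0,-6,0,0,0,0,0],[0,-6,0,0,0,0,0],[0,-6,0,0,0,0,0]]])

```text
time_s: 2.1
tool_pos: [0.4423, 0.0591, 0.2312]
eef_rot: [-1.916, -2.49, -0.0]
contact_force: [1.5, -0.2, 0.0]
opening: 0.001
gripper_force: 0.0
```

Call:
arm_command(plan=[[[0,-6,0,0,0,0,0],[0,-6,0,0,0,0,0],[0,0,0,0,0,0,0],[0,0,0,0,0,0,0]]])

```text
time_s: 2.6
tool_pos: [0.4724, -0.0548, 0.2308]
eef_rot: [-1.916, -2.487, 0.0]
contact_force: [-0.1, 1.1, 0.1]
opening: -0.003
gripper_force: 0.0
```

```bash
python3 - <<'E'
from workcell import env
import cv2,numpy as np
from scipy.spatial.transform import Rotation as R
s=env.observe();c=env.capture("wrist");cv2.imwrite("pics/w1.png",c["color"][:,:,::-1])
T=np.eye(4);T[:3,:3]=R.from_rotvec(s["eef_rot"]).as_matrix();T[:3,3]=s["tool_pos"]
V=np.linalg.inv(T@c["hand_eye"]);np.savez("w1.npz",mtx=c["mtx"],view=V)
print(s["time_s"],s["tool_pos"],s["opening"],s["contact_force"],T[:3,:3].round(3).tolist(),c["hand_eye"].round(3).tolist(),list(c))
E
```

```text
2.6 [ 0.47243128 -0.0548364   0.23081547] -0.002679981559316435 [-0.06315304  1.06169308  0.11897771] [[-0.255, 0.967, -0.002], [0.967, 0.255, 0.001], [0.001, -0.001, -1.0]] [[-0.0, 0.96, 0.28, 0.071], [1.0, -0.0, 0.001, -0.001], [0.001, 0.28, -0.96, -0.143], [0.0, 0.0, 0.0, 1.0]] ['color', 'mtx', 'hand_eye']
```

View pics/w1.png

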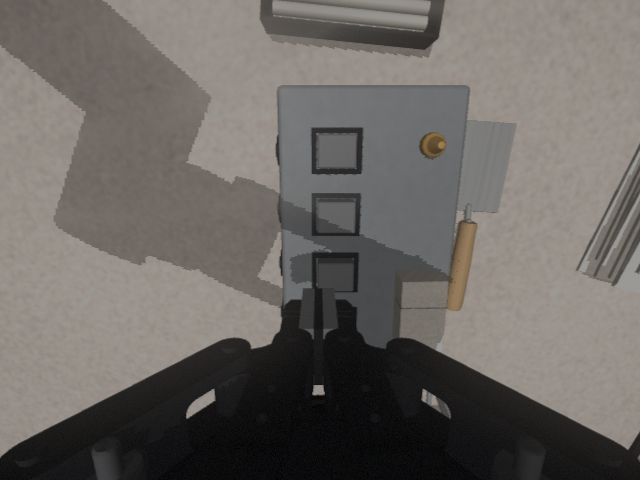

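The wrist view shows the three left key rims centred at about (337,151), (336.5,214.5) and (335.5,272.5), square to the tool. The fourth is hidden by the fingers.

```bash
python3 - <<'E'
from h import *
c=np.load("w1.npz");M=np.array([[-.255,.967],[.967,.255]]) # columns tool x,y in world
tcp=np.array([.4724,-.0548])
for q in[(337,151),(336.5,214.5),(335.5,272.5)]:
    p=ray(q,c["mtx"],c["view"],.064);print(p.round(4),"tool dxy",(M.T@(p[:2]-tcp)).round(4))
for q in[(280,86),(467,86)]:print(ray(q,c["mtx"],c["view"],.06).round(4))
E
```

```text
[0.4709 0.0099 0.064 ] tool dxy [0.063 0.015]
[ 0.4852 -0.0429  0.064 ] tool dxy [0.0083 0.0154]
[ 0.4991 -0.0961  0.064 ] tool dxy [-0.0468  0.0152]
[0.4122 0.0475 0.06  ]
[0.5599 0.0864 0.06  ]
```

Call:
arm_command(plan=[[[0,6.2,0,0,0,0,0],[0,0.1,1.5,4,0,0,0],[0,0,0,5,0,0,0],[0,0,0,3.5,0,0,0],[0,0,0,1.8,0,0,0],[0,0,0,0,0,0,0],[0,0,0,0,0,0,0]]])

```text
time_s: 3.52
tool_pos: [0.4718, 0.0107, 0.0891]
eef_rot: [1.913, 2.491, 0.001]
contact_force: [0.7, 0.0, 0.3]
opening: -0.005
gripper_force: 0.0
```

Call:
arm_command(plan=[[[0,0,0,0.3,0,0,0],[0,0,0,0.2,0,0,0],[0,0,0,0,0,0,0]]])

```text
time_s: 3.9
tool_pos: [0.4715, 0.0096, 0.0835]
eef_rot: [1.916, 2.489, 0.0]
contact_force: [-0.1, 0.0, -0.2]
opening: 0.004
gripper_force: 0.0
```

Call:
arm_command(plan=[[[0,0,0,0.4,0,0,0],[0,0,0,0.2,0,0,0],[0,0,0,0,0,0,0]]])

```text
time_s: 4.28
tool_pos: [0.4712, 0.0096, 0.077]
eef_rot: [-1.916, -2.489, 0.001]
contact_force: [0.3, -0.4, -0.1]
opening: 0.001
gripper_force: 0.0
```

Call:
arm_command(plan=[[[0,0,0,0.1,0,0,0],[0,0,0,0,0,0,0]]])

```text
time_s: 4.53
tool_pos: [0.4715, 0.0097, 0.0763]
eef_rot: [-1.916, -2.49, 0.0]
contact_force: [-1.0, -0.4, 0.9]
opening: -0.002
gripper_force: 0.0
```

Call:
arm_command(plan=[[[0,0,0,0.1,0,0,0],[0,0,0,0,0,0,0]]])

```text
time_s: 4.78
tool_pos: [0.4714, 0.0097, 0.0753]
eef_rot: [-1.916, -2.49, 0.0]
contact_force: [-0.4, 0.3, 0.3]
opening: -0.0
gripper_force: 0.0
```

Call:
arm_command(plan=[[[0,0,0,0.1,0,0,0],[0,0,0,0,0,0,0]]])

```text
time_s: 5.03
tool_pos: [0.4714, 0.0097, 0.0742]
eef_rot: [-1.916, -2.49, 0.0]
contact_force: [0.7, -0.1, -0.3]
opening: -0.002
gripper_force: 0.0
```

Call:
arm_command(plan=[[[0,0,0,0.1,0,0,0],[0,0,0,0,0,0,0]]])

```text
time_s: 5.28
tool_pos: [0.4714, 0.0097, 0.0732]
eef_rot: [-1.916, -2.49, 0.0]
contact_force: [-0.4, -0.4, -0.5]
opening: 0.005
gripper_force: 0.0
```

Call:
arm_command(plan=[[[0,0,0,0.05,0,0,0],[0,0,0,0,0,0,0]]])

```text
time_s: 5.52
tool_pos: [0.4715, 0.0097, 0.0728]
eef_rot: [-1.916, -2.49, 0.0]
contact_force: [0.6, 0.3, -0.1]
opening: -0.0
gripper_force: 0.0
```

Call:
arm_command(plan=[[[0,0,0,0.05,0,0,0],[0,0,0,0,0,0,0]]])

```text
time_s: 5.78
tool_pos: [0.4714, 0.0097, 0.0723]
eef_rot: [-1.916, -2.49, 0.0]
contact_force: [0.0, -0.9, -0.2]
opening: 0.001
gripper_force: 0.0
```

Call:
arm_command(plan=[[[0,0,0,0.05,0,0,0],[0,0,0,0,0,0,0]]])

```text
time_s: 6.02
tool_pos: [0.4714, 0.0097, 0.0718]
eef_rot: [-1.916, -2.49, 0.0]
contact_force: [0.7, 0.4, 0.8]
opening: 0.0
gripper_force: 0.0
```

Call:
arm_command(plan=[[[0,0,0,0.03,0,0,0],[0,0,0,0,0,0,0]]])

```text
time_s: 6.28
tool_pos: [0.4715, 0.0097, 0.0716]
eef_rot: [1.916, 2.49, 0.0]
contact_force: [-0.2, -0.0, 1.2]
opening: -0.001
gripper_force: 0.8
```

Call:
arm_command(plan=[[[0,0,0,0.02,0,0,0],[0,0,0,0,0,0,0]]])

```text
time_s: 6.52
tool_pos: [0.4715, 0.0097, 0.0715]
eef_rot: [1.916, 2.49, 0.0]
contact_force: [-1.3, -0.3, 3.7]
opening: 0.002
gripper_force: 1.7
```

Leftmost key is solid at 71.5 mm, so it is the latched one. I'll lift off and tap the others.

Call:
arm_command(plan=[[[0,0,0,-1.5,0,0,0],[0,-2.5,0,0,0,0,0],[0,-3,0,0,0,0,0],[0,0,0,0.5,0,0,0],[0,0,0,0.4,0,0,0],[0,0,0,0,0,0,0],[0,0,0,0,0,0,0]]])

```text
time_s: 7.4
tool_pos: [0.4852, -0.0428, 0.0772]
eef_rot: [-1.914, -2.49, 0.0]
contact_force: [0.1, -0.7, 0.6]
opening: 0.003
gripper_force: 0.0
```

Call:
arm_command(plan=[[[0,0,0,0.1,0,0,0],[0,0,0,0,0,0,0]]])

```text
time_s: 7.65
tool_pos: [0.4856, -0.0433, 0.0763]
eef_rot: [1.915, 2.49, 0.0]
contact_force: [-0.4, 0.8, 0.0]
opening: -0.002
gripper_force: 0.0
```

Call:
arm_command(plan=[[[0,0,0,0.1,0,0,0],[0,0,0,0,0,0,0]]])

```text
time_s: 7.9
tool_pos: [0.4857, -0.0434, 0.0754]
eef_rot: [1.916, 2.49, 0.001]
contact_force: [-0.1, 0.9, 2.2]
opening: 0.003
gripper_force: 0.8
```

Call:
arm_command(plan=[[[0,0,0,0.05,0,0,0],[0,0,0,0,0,0,0]]])

```text
time_s: 8.15
tool_pos: [0.4857, -0.0434, 0.0749]
eef_rot: [1.916, 2.49, 0.0]
contact_force: [0.7, 1.2, 1.4]
opening: 0.004
gripper_force: 1.0
```

Call:
arm_command(plan=[[[0,0,0,-1.3,0,0,0],[0,-2.5,0,0,0,0,0],[0,-3,0,0,0,0,0],[0,0,0,0.7,0,0,0],[0,0,0,0.4,0,0,0],[0,0,0,0,0,0,0],[0,0,0,0.15,0,0,0],[0,0,0,0,0,0,0]]])

```text
time_s: 9.15
tool_pos: [0.4992, -0.0959, 0.0753]
eef_rot: [-1.915, -2.49, 0.0]
contact_force: [-1.0, 0.4, 1.8]
opening: 0.001
gripper_force: 0.9
```

Key 3 is in contact and springy. One small push more, then on to key 4.

Call:
arm_command(plan=[[[0,0,0,0.05,0,0,0],[0,0,0,0,0,0,0]]])

```text
time_s: 9.4
tool_pos: [0.4996, -0.0964, 0.0749]
eef_rot: [-1.916, -2.49, -0.0]
contact_force: [-1.0, 0.9, 2.0]
opening: 0.004
gripper_force: 1.0
```

Call:
arm_command(plan=[[[0,0,0,-1.3,0,0,0],[0,-2.5,0,0,0,0,0],[0,-3,0,0,0,0,0],[0,0,0,0.7,0,0,0],[0,0,0,0.4,0,0,0],[0,0,0,0,0,0,0],[0,0,0,0.2,0,0,0],[0,0,0,0,0,0,0]]])

```text
time_s: 10.4
tool_pos: [0.5133, -0.149, 0.0748]
eef_rot: [-1.915, -2.489, -0.0]
contact_force: [-0.3, 3.0, 2.8]
opening: -0.003
gripper_force: 1.0
```

Call:
arm_command(plan=[[[0,0,0,-2,0,0,0],[0,5.5,0,0,0,0,0],[0,5.5,0,0,0,0,0],[0,5.5,0,0,0,0,0],[0,0,0,1.2,0,0,0],[0,0,0,0.8,0,0,0],[0,0,0,0,0,0,0],[0,0,0,0,0,0,0]]])

```text
time_s: 11.4
tool_pos: [0.472, 0.0086, 0.0747]
eef_rot: [1.918, 2.488, -0.0]
contact_force: [-0.1, -0.2, -0.2]
opening: -0.001
gripper_force: 0.0
```

Call:
arm_command(plan=[[[0,0,0,0.2,0,0,0],[0,0,0,0.1,0,0,0],[0,0,0,0.1,0,0,0],[0,0,0,0.1,0,0,0],[0,0,0,0,0,0,0],[0,0,0,0,0,0,0]]])

```text
time_s: 12.15
tool_pos: [0.4717, 0.0094, 0.07]
eef_rot: [1.915, 2.49, -0.0]
contact_force: [-1.0, -3.0, 4.4]
opening: -0.001
gripper_force: 2.2
```

Call:
arm_command(plan=[[[0,0,0,0.1,0,0,0],[0,0,0,0.1,0,0,0],[0,0,0,0,0,0,0]]])

```text
time_s: 12.52
tool_pos: [0.4717, 0.0094, 0.0682]
eef_rot: [1.915, 2.489, -0.0]
contact_force: [-1.7, -3.2, 7.8]
opening: 0.001
gripper_force: 4.1
```

Call:
arm_command(plan=[[[0,0,0,0.05,0,0,0],[0,0,0,0,0,0,0],[0,0,0,0,0,0,0]]])

```text
time_s: 12.9
tool_pos: [0.4717, 0.0094, 0.068]
eef_rot: [1.915, 2.489, -0.0]
contact_force: [-2.2, -2.9, 11.2]
opening: -0.001
gripper_force: 5.6
```

At the stop: 68 mm, 11 N. I'll let go, then feel the key lightly to check that it came up.

Call:
arm_command(plan=[[[0,0,0,-0.5,0,0,0],[0,0,0,-1,0,0,0],[0,0,0,0,0,0,0],[0,0,0,0,0,0,0],[0,0,0,0.5,0,0,0],[0,0,0,0.25,0,0,0],[0,0,0,0,0,0,0],[0,0,0,0,0,0,0]]])

```text
time_s: 13.9
tool_pos: [0.4712, 0.0098, 0.0747]
eef_rot: [-1.916, -2.489, 0.0]
contact_force: [0.2, -0.2, 2.0]
opening: -0.001
gripper_force: 1.1
```

Springy contact at 74.7 mm shows the key is up. I'll retreat, take one look and hand in.

Call:
arm_command(plan=[[[0,0,0,-2,0,0,0],[0,0,0,-5,0,0,0],[0,0,0,-5,0,0,0],[0,4,0,-2,0,0,0],[0,5,0,0,0,0,0],[0,0,0,0,0,0,0],[0,0,0,0,0,0,0],[0,0,0,0,0,0,0]]])

```text
time_s: 14.9
tool_pos: [0.4486, 0.0958, 0.2145]
eef_rot: [-1.917, -2.489, 0.001]
contact_force: [0.4, 0.0, -0.9]
opening: -0.002
gripper_force: 0.0
```

```bash
python3 - <<'E'
from workcell import env
import cv2
cv2.imwrite("pics/side1.png",env.capture("side")["color"][:,:,::-1])
E
```

```text
(no output)
```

View pics/side1.png

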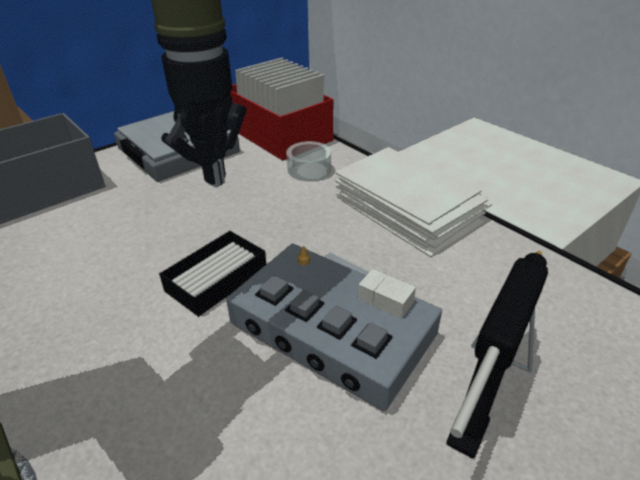

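The side view shows all four keys standing up, at (274,289) to (373,337). The nozzle, carton, tray and gun have not moved, and the gripper is well clear.

```bash
python3 -c "
from workcell import env
print(env.sign_off())"
```

```text
the job is handed in; nothing more can be done
None
```

I tapped all four keys left to right and found the leftmost one latched. I pressed it to its stop and it sprang up; the others stayed up, nothing else moved, the arm finished clear, and the job is handed in (no verdict was shown).

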